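# Tighten the flip-lever clamp bolt of a glue-up jig

### The arm

A 7-joint arm with a two-finger parallel gripper is mounted at the origin on the work surface. World frame = base frame: x ahead of the robot, y to its left, z up, the work surface at z = 0. Lengths are in m, angles in rad, forces in N, time in s.
With the tool pointing down it reaches from about 0.4 to 0.875 m from the base axis. Payload 19.3 kg.
Tool frame: the origin (TCP) lies at the centre of the arm's flange, where the gripper is bolted on; the fingertips stand 173 mm ahead of it and the grasp point (between the pads) lies 155 mm ahead of it (bot.grip_point_offset is the distance from the TCP to the grasp point, in m); z points along the fingers, x is the direction in which the jaws open and shut, and the axes are right-handed (so a half turn about z gives the same grasp; the last joint's range is limited). The gripper opens to 85 mm and grips with 20 to 120 N. Pads are 22 mm wide; open, the fingers measure 114 mm over their backs; the gripper's body (76 mm by 85 mm) begins 54 mm behind the grasp point. The pads swing forward as they close: fully open they stand 13 mm farther back than shut.
Start: joints at [1.076, 0.521, -0.036, 1.599, 0.021, 1.021, -0.113], TCP at [0.258, -0.569, 0.405] pointing down, gripper open.
Joint ranges: [-2.91, 2.91], [-0.3, 2.13], [-1.5, 1.42], [0.17, 2.43], [-1.26, 4.41], [0.16, 1.93], [-2.52, 2.52]. Speed limits (rad/s): [1.89, 1.89, 2.39, 2.39, 3.01, 3.01, 3.01].

### API

Orientations are given as [roll, pitch, yaw] about the fixed x, y, z axes, in that order (R = Rz(yaw) Ry(pitch) Rx(roll)).
In Python, from workcell import bot gives the robot as it stands.
- The arm moves only by the tool step_arm, never from a script. Its argument "plan" is a list that holds one entry, the list of rows, each a list of 4 numbers: the shift along the world's x, y, z in cm, then the turn about the world's z in rad. A call has 1 to 12 rows; each row is the pose to reach, as a shift and turn from the pose measured when the call began; what a row does not reach only later rows make up. A row lasts 1/12 s, in which the tool goes at most 41.7 mm and 7.16 degrees, less where a joint would pass 70% of its speed; a pose out of reach is approached as far as the arm can. A call with a gripper value outside its range is refused whole. "jaw" is the closure, from 0 (fully open) to 1 (shut), set as the call begins (left out, the last holds). The fingers move at their own pace and stop on an object; "force" is the grip in N (left out, the last holds). Time passes only in rows, so rows that repeat a pose let the fingers close. It gives the time, the measured TCP pose, the force and the opening at its end, in the units of the state.
- bot.observe(): the state, without advancing time (a new reading comes with each control period).
- bot.grab_frame(name): name is "scene" or "top"; returns a dict with "pixels" (420x560x3 uint8, blue, green, red), "mtx" (3x3 intrinsics, pixels), "k1" (the pictures are not rectified: a ray, as slopes to the right and down, at radius r is drawn at 1 + k1 r^2 times it, then the intrinsics apply), "R" (3x3) and "t" (3): a world point X has camera coordinates R X + t. Camera axes: x right, y down, z forward; pixel columns grow to the right and rows downward; lengths in m; the calibration is good to about 2 mm. A picture is of the moment at which its call begins. There is no depth.
- bot.job_done(): hands the job in, once; it reports no verdict.
The state is a dict: "clock": time; "qpos": joint angles; "qd": joint speeds; "joint_efforts": joint torques, N m; "position": TCP position; "tool_rot": TCP orientation; "force": force on the tool from outside, world axes, zero at the start; "moment": the same for the moment, N m; "grip_width": finger opening in m.
Only numpy, scipy, OpenCV 4.12 (cv2) and the standard library are available. Lean on these libraries where they do the work, as an engineer would, in place of code of your own. Each camera call takes 0.05 s, during which the arm holds its last target.

### The job

Clamp the lath panel in the glue-up jig: with its red lever standing up, screw the clamp bolt in clockwise until it is snug, without over-tightening it, then fold the lever down flat and let go. Leave everything else on the bench where it is.

Things in the scene. Friction and masses are not known exactly. Their poses are not given: they have to be found in the camera images.
- jig: glue-up jig fixed to the bench: fibreboard base 240 x 260 x 18 mm with a panel of light laths on it and across it (along the jig's y) a wooden bridge 50 mm wide, 234 mm long, its top 98 mm above the bench. Origin: centre of the underside, z up. Its place and yaw change. The clamp bolt stands upright in the middle of the bridge.
- head (a point): on the bolt's upright axis, underside of its dark steel collar (36 mm across, 10 mm high), z up, x the way the lever folds. Clockwise seen from above screws it in, 4 mm down per turn. 1.9 to 4.8 rad are to go until the black pad at its foot bears on the cork packing on the panel; how far differs each time and no measured pose tells it: feel the torque.
- neck (a point): top of the collar, on the axis, 10 mm above head. Feel: thread drag 0.09 N m, which can read either way once motion stops. After first touch a spring torque builds up by 0.45 N m per rad of turning: snug from 0.05 N m, best about 0.2; over-tightened, bruising the work, from 0.39. Let go, it eases back until the drag holds it, still snug.
- packing: round cork packing disc, 68 mm across and 12 mm high, lying on the panel under the bolt's black pad, beneath the bridge; origin: centre of its underside, 32 mm above the bench. The bolt presses on it.
- pin (a point): the lever's level hinge pin, on the bolt's axis 22 mm above the collar's underside; turns with the bolt, y along the pin, x the way the lever folds. Steel cheeks (36 mm apart outside) and a back plate 12 mm behind (its -x) reach 10 mm above the pin; higher up the lever stands free.
- lever_mid (a point): middle of the red lever, 40 mm from its pin: a flat paddle 10 mm thick (its x), 24 mm wide (its y), its free end 68 mm from the pin (its z points there). It stands straight up at the start: grip its broad faces from above to turn the bolt. It folds one way only, towards its x (the white-striped face goes down onto a black rest), away from the back plate.
- lever (a joint): angle of the lever about its pin: 0 standing up, 1.55 folded flat (a firm stop). It is stiff, about 0.15 N m all the way (some 3 N near its end), and stays where it is left.
- glue: white glue bottle, 60 mm wide and 170 mm tall, standing; a bystander
- hammer: hammer lying on the bench; a bystander
- screwdriver: screwdriver lying on the bench; a bystander
- arch: half-ring of brown fibreboard, 90 mm across and 14 mm high, lying flat; a bystander
- wedge: dark wooden wedge block 60 x 22 x 12 mm lying on a corner of the jig's base; a bystander
- lath1: wooden lath 260 x 14 x 8 mm lying on the bench; a bystander
- lath2: wooden lath like lath1; a bystander
- lath3: wooden lath like lath1; a bystander

How it is judged:
By the outcome, as a careful person would: the job done as asked, in the order asked, and still so for the second after the job is handed in, with the robot touching nothing.
It also fails if it takes over 72 s, if anything falls off the work surface, if the arm or the gripper's body presses on something with over 40 N, if the wrist force passes 120 N, or if a joint passes its speed limit or range.

## Working session

There is one attempt and no reset: what is moved stays moved. The work goes in short steps, Python scripts to look and compute and a tool call to move; the robot and the scene stay as the last step left them, time stands still between calls to the robot, and variables do not carry over. Pictures are saved under pics/ and viewed, and the job is handed in when it is done.

Besides the shell and the picture viewer there is one more tool, called after ">>>" by a JSON object that holds its "api" and its "payload". step_arm: Moves the arm, as the interface text tells. Its arguments: {"type":"object","properties":{"plan":{"type":"array"},"jaw":{"type":"number"},"force":{"type":"number"}},"required":["plan"]}

```bash
mkdir -p pics; cat > h.py <<'E'
import numpy as np, cv2
from workcell import bot
def ray(f,uv):
    m=np.array(f["mtx"]);d=np.array([f["k1"],0,0,0,0],float)
    # model: scale 1+k1 r^2
    p=cv2.undistortPoints(np.array([[uv]],float),m,d)[0,0]
    R=np.array(f["R"]);t=np.array(f["t"]).ravel()
    return -R.T@t, R.T@np.array([p[0],p[1],1.0])
def onz(f,uv,z):
    o,d=ray(f,uv); return o+d*(z-o[2])/d[2]
def proj(f,X):
    R=np.array(f["R"]);t=np.array(f["t"]).ravel()
    c,_=cv2.projectPoints(np.array([X],float),cv2.Rodrigues(R)[0],t,np.array(f["mtx"]),np.array([f["k1"],0,0,0,0],float))
    return c[0,0]
def tri(f1,a,f2,b):
    o1,d1=ray(f1,a);o2,d2=ray(f2,b)
    A=np.stack([d1,-d2],1);s=np.linalg.lstsq(A,o2-o1,rcond=None)[0]
    p,q=o1+s[0]*d1,o2+s[1]*d2
    return (p+q)/2,np.linalg.norm(p-q)
def red(f):
    h=cv2.cvtColor(f["pixels"],cv2.COLOR_BGR2HSV)
    return (((h[...,0]<8)|(h[...,0]>172))&(h[...,1]>150)&(h[...,2]>60)).astype(np.uint8)
E
python3 - <<'E'
from h import *
for n in("scene","top"):
    f=bot.grab_frame(n);cv2.imwrite(f"pics/{n}0.png",f["pixels"])
    R=np.array(f["R"]);print(n,(-R.T@np.array(f["t"]).ravel()).round(3),R.round(2).tolist(),f["mtx"],f["k1"])
    c,l,s,ce=cv2.connectedComponentsWithStats(red(f))
    for i in range(1,c):
        if s[i,4]>15: print(s[i],ce[i])
print(bot.observe())
E
```

```text
scene [ 1.306 -0.29   0.747] [[0.35, 0.94, -0.02], [0.55, -0.22, -0.81], [-0.76, 0.27, -0.59]] [[386.49919172   0.         277.6602435 ]
 [  0.         386.49919172 215.94731553]
 [  0.           0.           1.        ]] 0.0025246924786164306
[302 196   7  24 156] [304.96794872 207.62820513]
[102 253  39  23 342] [120.7748538  264.45321637]
top [0.314 0.027 1.261] [[-0.02, -1.0, 0.03], [-0.99, 0.01, -0.17], [0.17, -0.03, -0.99]] [[402.13330675   0.         281.43348935]
 [  0.         402.13330675 208.3993607 ]
 [  0.           0.           1.        ]] 0.010995863551215247
[255 185   6  13  52] [257.25       191.57692308]
[400 235  33  18 263] [416.28897338 243.20152091]
{'clock': 0.1, 'qpos': array([ 1.07582503,  0.52196294, -0.0363111 ,  1.59990467,  0.02117946,
        1.02109201, -0.11280516]), 'qd': array([ 0.00021651, -0.00239707, -0.00103504, -0.00222976, -0.00161528,
        0.00076975,  0.00113156]), 'joint_efforts': array([ 5.38231383e-03, -9.28501296e+01,  1.98555976e+00, -3.70533836e+01,
        1.83613779e-02,  5.36530861e-03, -1.28978404e-04]), 'position': array([ 0.25750278, -0.5693708 ,  0.40419465]), 'tool_rot': array([ 3.14153490e+00,  9.81151507e-04, -1.14606693e+00]), 'force': array([-0.46004369,  0.42405868,  0.13365696]), 'moment': array([-0.00933067, -0.05738463, -0.02535302]), 'grip_width': 0.08544038393947133}
```

View pics/scene0.png

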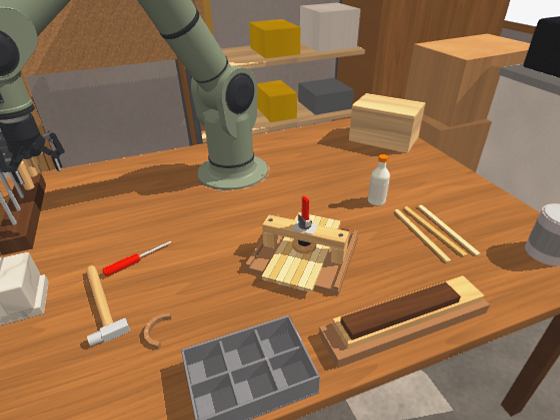

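View pics/top0.png

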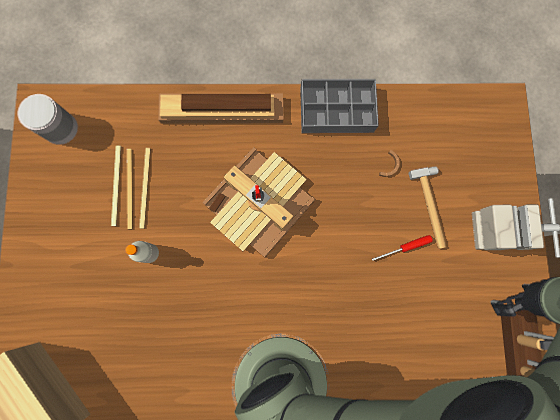

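```bash
python3 - <<'E'
from h import *
f=bot.grab_frame("scene");cv2.imwrite("pics/s1.png",cv2.resize(f["pixels"][170:270,240:370],None,fx=6,fy=6,interpolation=cv2.INTER_CUBIC))
f=bot.grab_frame("top");cv2.imwrite("pics/t1.png",cv2.resize(f["pixels"][150:240,200:320],None,fx=6,fy=6,interpolation=cv2.INTER_CUBIC))
E
```

```text
(no output)
```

View pics/s1.png

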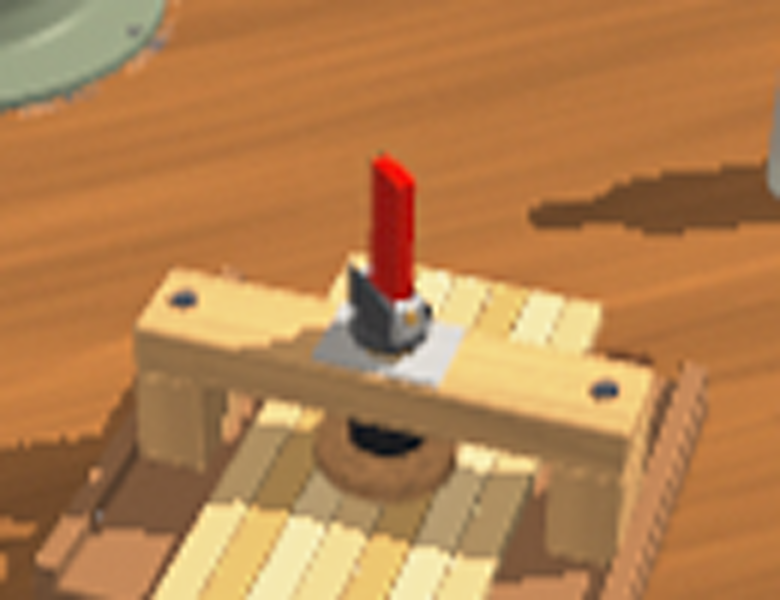

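View pics/t1.png

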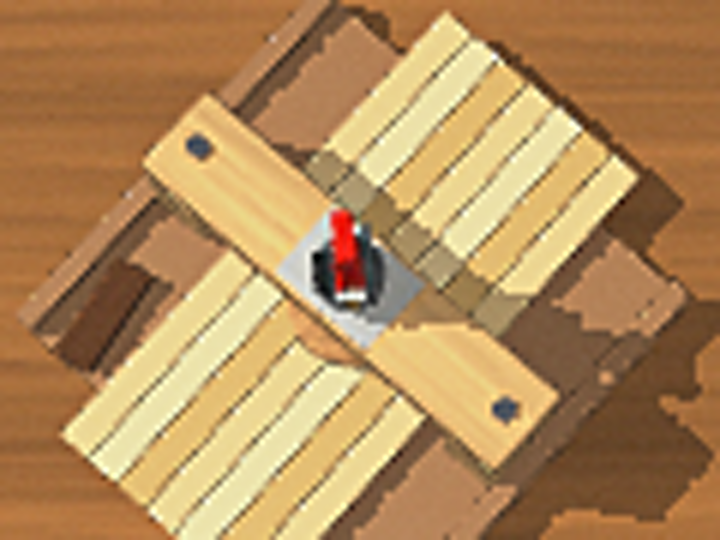

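```bash
python3 - <<'E'
from h import *
fs=bot.grab_frame("scene");ft=bot.grab_frame("top")
def T(u,v):return (200+u/6-.4,150+v/6-.4)
def S(u,v):return (240+u/6-.4,170+v/6-.4)
for a,b in(((198,147),(183,299)),((505,409),(604,390))):
    print(onz(ft,T(*a),.098).round(4),onz(fs,S(*b),.098).round(4),tri(fs,S(*b),ft,T(*a)))
a=onz(ft,T(198,147),.098);b=onz(ft,T(505,409),.098)
a2=onz(fs,S(183,299),.098);b2=onz(fs,S(604,390),.098)
print((a+b)/2,(a2+b2)/2,np.arctan2(*(a-b)[1::-1]),np.linalg.norm(a-b))
c=(a+b)/2
for z in(.098,.12,.14,.16,.18,.2):
    p=proj(ft,[c[0],c[1],z]);q=proj(fs,[c[0],c[1],z]);print(z,p.round(1),((p-[200,150]+.4)*6).round(0),q.round(1),((q-[240,170]+.4)*6).round(0))
cv2.imwrite("pics/s2.png",cv2.resize(fs["pixels"][190:235,285:330],None,fx=12,fy=12,interpolation=cv2.INTER_NEAREST))
cv2.imwrite("pics/t2.png",cv2.resize(ft["pixels"][175:210,240:275],None,fx=16,fy=16,interpolation=cv2.INTER_NEAREST))
E
```

```text
[0.6164 0.1339 0.098 ] [ 0.4789 -0.0146  0.098 ] (array([0.57574672, 0.04256694, 0.17211326]), np.float64(0.17243436200806214))
[ 0.4837 -0.0158  0.098 ] [0.6131 0.1349 0.098 ] (array([0.53690461, 0.06755646, 0.06784763]), np.float64(0.19487504009969214))
[0.5500223  0.05906042 0.098     ] [0.54603535 0.06017534 0.098     ] 0.8454385477303292 0.19996689544733437
0.098 [258.  195.8] [350. 277.] [304.4 227.7] [389. 349.]
0.12 [257.8 194.3] [349. 268.] [304.5 221.3] [390. 310.]
0.14 [257.6 192.8] [348. 259.] [304.7 215.3] [391. 274.]
0.16 [257.4 191.4] [347. 251.] [304.9 209.1] [392. 237.]
0.18 [257.1 189.8] [345. 241.] [305.  202.8] [392. 199.]
0.2 [256.9 188.2] [344. 232.] [305.2 196.4] [393. 161.]
```

View pics/s2.png

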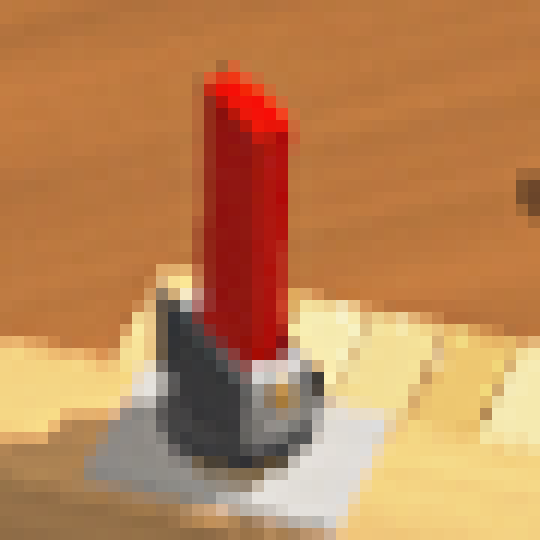

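View pics/t2.png

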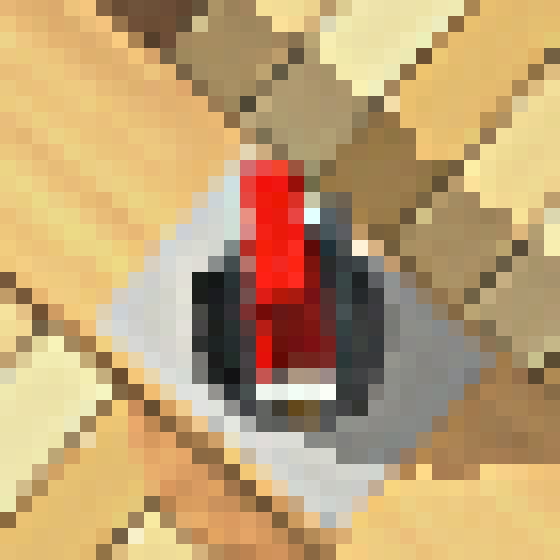

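The lever stands about at (0.548, 0.060), with its top at z≈0.195. In scene0 the lever is at pixel (305,208). The dark back plate is on its image-left side (-y), so it folds towards +y. The broad-face normal has a yaw of about 1.62. I'll move above it now.

>>> {"api": "step_arm", "payload": {"plan": [[[2,4,1.5,0.12],[4,8,1.5,0.24],[6,11.5,1.5,0.36],[7.5,15,1.5,0.48],[9,18,1.5,0.6],[10.5,21,1.5,0.72],[12,24,1.5,0.84],[13.5,27,1.5,0.96],[15,30,1.5,1.08],[16,33,1.5,1.2],[17,36,1.5,1.32],[18,39,1.5,1.44]]], "jaw": 0, "force": 60}}

```text
clock: 1.3
position: [0.4377, -0.1779, 0.4197]
tool_rot: [3.141, 0.0, 0.3]
force: [1.0, -1.0, 0.6]
grip_width: 0.0854
```

>>> {"api": "step_arm", "payload": {"plan": [[[1.1,2.4,0,0.12],[2.2,4.8,0,0.24],[3.3,7.2,0,0.36],[4.4,9.6,0,0.48],[5.5,12,0,0.6],[6.6,14.4,0,0.72],[7.7,16.8,0,0.84],[8.8,19.2,0,0.96],[9.9,21.6,0,1.08],[11,23.8,0,1.2],[11,23.8,0,1.32],[11,23.8,0,1.32]]]}}

```text
clock: 2.3
position: [0.5479, 0.0612, 0.4193]
tool_rot: [-3.141, -0.001, 1.628]
force: [0.0, -0.6, 0.4]
grip_width: 0.0854
```

```bash
python3 - <<'E'
from h import *
o=bot.observe();print({k:np.round(v,3) for k,v in o.items()})
fs=bot.grab_frame("scene");ft=bot.grab_frame("top")
cv2.imwrite("pics/s3.png",cv2.resize(fs["pixels"][130:250,235:375],None,fx=5,fy=5,interpolation=cv2.INTER_CUBIC))
cv2.imwrite("pics/t3.png",cv2.resize(ft["pixels"][120:240,190:330],None,fx=5,fy=5,interpolation=cv2.INTER_CUBIC))
E
```

```text
{'clock': np.float64(2.3), 'qpos': array([ 0.379,  0.498, -0.833,  1.75 ,  0.412,  1.079,  1.035]), 'qd': array([ 0.016, -0.026,  0.055,  0.022, -0.032, -0.013, -0.197]), 'joint_efforts': array([ -2.349, -77.313, -16.075, -36.374,   0.534,   0.132,   3.494]), 'position': array([0.548, 0.061, 0.419]), 'tool_rot': array([-3.141e+00, -1.000e-03,  1.628e+00]), 'force': array([ 0.047, -0.607,  0.352]), 'moment': array([-0.04 ,  0.003, -0.014]), 'grip_width': np.float64(0.085)}
```

View pics/s3.png

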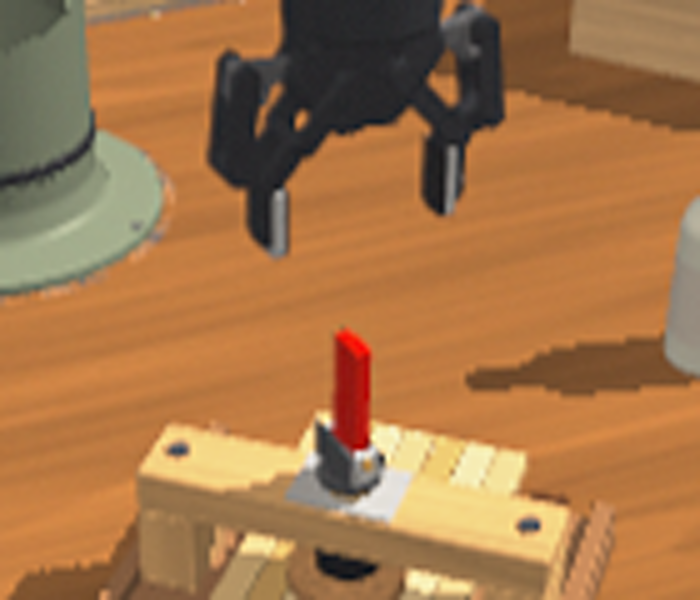

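View pics/t3.png

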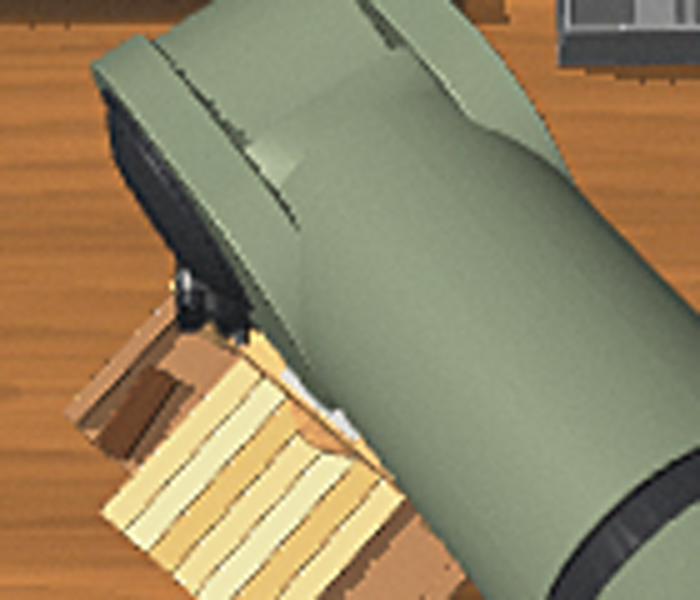

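>>> {"api": "step_arm", "payload": {"plan": [[[0,-0.1,-1.5,0],[0,-0.1,-3,0],[0,-0.1,-4.5,0],[0,-0.1,-6,0],[0,-0.1,-7.5,0],[0,-0.1,-8.7,0],[0,-0.1,-9.3,0],[0,-0.1,-9.3,0],[0,-0.1,-9.3,0]]]}}

```text
clock: 3.15
position: [0.5477, 0.0583, 0.3267]
tool_rot: [-3.142, 0.0, 1.614]
force: [0.0, 0.3, -0.1]
grip_width: 0.0854
```

```bash
python3 - <<'E'
from h import *
o=bot.observe();print({k:np.round(v,3) for k,v in o.items()})
fs=bot.grab_frame("scene")
cv2.imwrite("pics/s4.png",cv2.resize(fs["pixels"][160:250,255:360],None,fx=7,fy=7,interpolation=cv2.INTER_CUBIC)[:600])
E
```

```text
{'clock': np.float64(3.15), 'qpos': array([ 0.326,  0.606, -0.761,  1.842,  0.523,  0.905,  0.933]), 'qd': array([ 0.004, -0.011, -0.008, -0.008, -0.002,  0.003,  0.008]), 'joint_efforts': array([-2.3000e-02, -8.2993e+01, -1.3458e+01, -2.8699e+01,  1.4100e-01,
       -1.3300e-01, -1.5700e-01]), 'position': array([0.548, 0.058, 0.327]), 'tool_rot': array([-3.142,  0.   ,  1.614]), 'force': array([ 0.039,  0.327, -0.055]), 'moment': array([ 0.059, -0.011, -0.012]), 'grip_width': np.float64(0.085)}
```

View pics/s4.png

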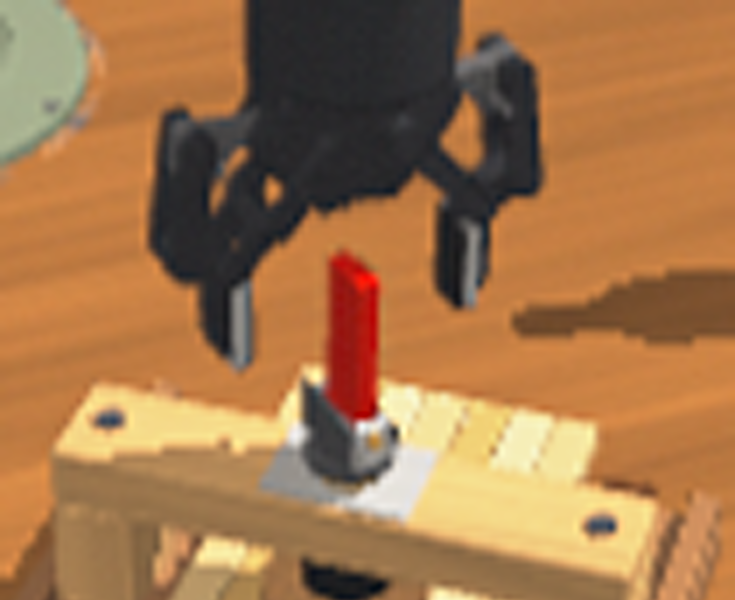

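>>> {"api": "step_arm", "payload": {"plan": [[[0,0.12,0,0],[0,0.12,0,0],[0,0.12,0,0],[0,0.12,0,0],[0,0.12,0,0],[0,0.12,0,0],[0,0.12,0,0],[0,0.12,0,0]]], "jaw": 0.75}}

```text
clock: 3.87
position: [0.5478, 0.0596, 0.327]
tool_rot: [3.141, 0.0, 1.614]
force: [1.4, -0.4, -0.2]
grip_width: 0.0214
```

```bash
python3 - <<'E'
from h import *
o=bot.observe();print({k:np.round(o[k],3) for k in("position","force","moment","grip_width")})
fs=bot.grab_frame("scene")
cv2.imwrite("pics/s5.png",cv2.resize(fs["pixels"][180:240,275:340],None,fx=10,fy=10,interpolation=cv2.INTER_CUBIC)[:600])
E
```

```text
{'position': array([0.548, 0.06 , 0.327]), 'force': array([ 1.379, -0.405, -0.167]), 'moment': array([-0.005,  0.015, -0.013]), 'grip_width': np.float64(0.021)}
```

View pics/s5.png

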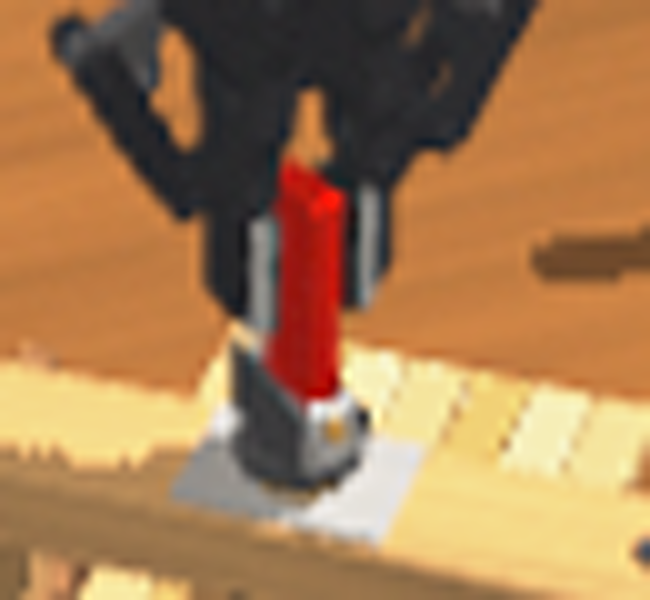

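>>> {"api": "step_arm", "payload": {"plan": [[[0,0,0,0],[0,0,0,0],[0,0,0,0],[0,0,0,0],[0,0,0,0]]], "jaw": 1, "force": 60}}

```text
clock: 4.33
position: [0.5479, 0.0601, 0.3272]
tool_rot: [3.141, -0.0, 1.614]
force: [0.5, 6.0, 0.8]
grip_width: 0.0093
```

```bash
python3 - <<'E'
from h import *
o=bot.observe();print({k:np.round(o[k],3) for k in("position","tool_rot","force","moment","grip_width","qpos")})
fs=bot.grab_frame("scene")
cv2.imwrite("pics/s6.png",cv2.resize(fs["pixels"][180:240,275:340],None,fx=10,fy=10,interpolation=cv2.INTER_CUBIC)[:600])
E
```

```text
{'position': array([0.548, 0.06 , 0.327]), 'tool_rot': array([ 3.141, -0.   ,  1.614]), 'force': array([0.457, 6.036, 0.803]), 'moment': array([ 1.299, -0.086,  0.015]), 'grip_width': np.float64(0.009), 'qpos': array([ 0.324,  0.606, -0.762,  1.842,  0.523,  0.905,  0.931])}
```

View pics/s6.png

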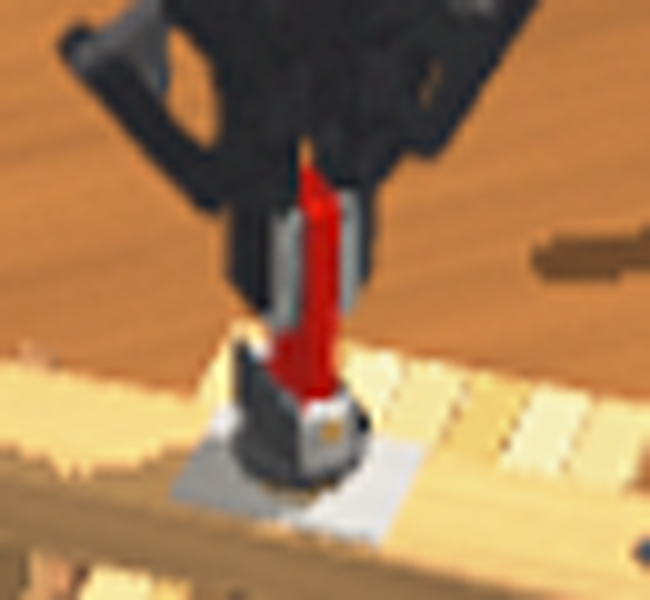

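>>> {"api": "step_arm", "payload": {"plan": [[[0,0.1,0,0],[0,0.1,0,0],[0,0.1,0,0]]]}}

```text
clock: 4.63
position: [0.5479, 0.0607, 0.3271]
tool_rot: [3.141, 0.0, 1.614]
force: [-0.2, -1.4, 2.8]
grip_width: 0.0095
```

```bash
cat > o.py <<'E'
from h import *
o=bot.observe()
for k in("clock","position","tool_rot","force","moment","grip_width","qpos"): print(k,np.round(o[k],4))
E
python3 o.py
```

```text
clock 4.6333
position [0.5479 0.0607 0.3271]
tool_rot [3.1409e+00 3.0000e-04 1.6140e+00]
force [-0.1529 -1.4385  2.831 ]
moment [-0.5786  0.1266 -0.0446]
grip_width 0.0095
qpos [ 0.3224  0.6057 -0.7617  1.8414  0.5235  0.9058  0.9296]
```

>>> {"api": "step_arm", "payload": {"plan": [[[0,0,-0.01,-0.12],[0,0,-0.02,-0.24],[0,0,-0.02,-0.36],[0,0,-0.03,-0.48],[0,0,-0.04,-0.6],[0,0,-0.05,-0.72],[0,0,-0.05,-0.84],[0,0,-0.06,-0.96],[0,0,-0.07,-1.08],[0,0,-0.07,-1.2]]]}}

```text
clock: 5.47
position: [0.5482, 0.0614, 0.3265]
tool_rot: [-3.141, -0.002, 0.409]
force: [5.4, 5.3, -5.9]
grip_width: 0.0094
```

```bash
python3 o.py
```

```text
clock 5.4667
position [0.5482 0.0614 0.3265]
tool_rot [-3.1415e+00 -1.6000e-03  4.0880e-01]
force [ 5.4134  5.3399 -5.9222]
moment [ 1.3759 -1.1332  0.149 ]
grip_width 0.0094
qpos [ 0.1189  0.5386 -0.4642  1.8514  0.318   0.8235 -0.0979]
```

>>> {"api": "step_arm", "payload": {"plan": [[[0.05,-0.03,0,0],[0.05,-0.03,0,0],[0.05,-0.03,0,0]]]}}

```text
clock: 5.72
position: [0.5486, 0.0615, 0.3264]
tool_rot: [-3.141, -0.001, 0.412]
force: [-0.6, 4.1, -0.7]
grip_width: 0.0095
```

```bash
python3 o.py
```

```text
clock 5.7167
position [0.5486 0.0615 0.3264]
tool_rot [-3.141e+00 -1.400e-03  4.118e-01]
force [-0.6242  4.1055 -0.7086]
moment [ 1.0295  0.2593 -0.1428]
grip_width 0.0095
qpos [ 0.1194  0.5395 -0.4649  1.8504  0.3181  0.8242 -0.0949]
```

>>> {"api": "step_arm", "payload": {"plan": [[[0,0.05,-0.01,-0.1],[0,0.1,-0.01,-0.2],[0,0.1,-0.02,-0.3],[0,0.1,-0.03,-0.4],[0,0.1,-0.03,-0.5],[0,0.1,-0.04,-0.6],[0,0.1,-0.04,-0.62]]]}}

```text
clock: 6.3
position: [0.5489, 0.0621, 0.3261]
tool_rot: [-3.141, -0.002, -0.212]
force: [3.7, -0.3, -3.2]
grip_width: 0.0094
```

```bash
python3 o.py
```

```text
clock 6.3
position [0.5489 0.0621 0.3261]
tool_rot [-3.1412e+00 -2.3000e-03 -2.1170e-01]
force [ 3.7213 -0.3006 -3.1616]
moment [-0.1635 -0.9871  0.1218]
grip_width 0.0094
qpos [ 0.0039  0.5196 -0.306   1.8563  0.212   0.7951 -0.6247]
```

>>> {"api": "step_arm", "payload": {"plan": [[[0.05,0,0,-0.05],[0.05,0,-0.01,-0.1],[0.05,0,-0.01,-0.15],[0.05,0,-0.01,-0.2]]]}}

```text
clock: 6.63
position: [0.5494, 0.0621, 0.3259]
tool_rot: [-3.141, -0.002, -0.41]
force: [0.3, 1.7, -2.3]
grip_width: 0.0092
```

```bash
python3 o.py
```

```text
clock 6.6333
position [0.5494 0.0621 0.3259]
tool_rot [-3.1412e+00 -2.0000e-03 -4.0960e-01]
force [ 0.3265  1.6932 -2.2992]
moment [ 0.4359 -0.283   0.1109]
grip_width 0.0092
qpos [-0.0331  0.516  -0.2552  1.857   0.1778  0.7887 -0.7915]
```

>>> {"api": "step_arm", "payload": {"plan": [[[0,0.03,0,-0.06],[0,0.03,-0.01,-0.12],[0,0.03,-0.01,-0.18],[0,0.03,-0.01,-0.24]]]}}

```text
clock: 6.97
position: [0.5495, 0.0621, 0.3258]
tool_rot: [-3.141, -0.002, -0.648]
force: [2.8, 0.9, -4.6]
grip_width: 0.0093
```

```bash
python3 o.py
```

```text
clock 6.9667
position [0.5495 0.0621 0.3258]
tool_rot [-3.1411e+00 -2.4000e-03 -6.4830e-01]
force [ 2.838   0.8671 -4.5702]
moment [ 0.1044 -0.6992  0.1061]
grip_width 0.0093
qpos [-0.0784  0.5122 -0.1933  1.8591  0.1363  0.781  -0.9927]
```

>>> {"api": "step_arm", "payload": {"plan": [[[0.02,0,-0.02,-0.06],[0.02,0,-0.03,-0.12],[0.03,0,-0.04,-0.18],[0.03,0,-0.04,-0.24]]]}}

```text
clock: 7.3
position: [0.5499, 0.062, 0.3255]
tool_rot: [-3.141, -0.002, -0.887]
force: [0.4, 0.5, 0.9]
grip_width: 0.0091
```

```bash
python3 o.py
```

```text
clock 7.3
position [0.5499 0.062  0.3255]
tool_rot [-3.1409e+00 -2.5000e-03 -8.8690e-01]
force [0.366  0.4537 0.879 ]
moment [ 0.2505 -0.2535  0.098 ]
grip_width 0.0091
qpos [-0.1237  0.5102 -0.1312  1.8607  0.0942  0.7749 -1.1925]
```

Still drag only, at 2.5 rad.

>>> {"api": "step_arm", "payload": {"plan": [[[0,0,-0.01,-0.06],[0,0,-0.01,-0.12],[0,0,-0.02,-0.18],[0,0,-0.02,-0.24]]]}}

```text
clock: 7.63
position: [0.5501, 0.0618, 0.3254]
tool_rot: [-3.141, -0.003, -1.125]
force: [2.8, -0.4, -1.2]
grip_width: 0.0091
```

```bash
python3 o.py
```

```text
clock 7.6333
position [0.5501 0.0618 0.3254]
tool_rot [-3.1406e+00 -2.6000e-03 -1.1254e+00]
force [ 2.7962 -0.4155 -1.2174]
moment [ 0.1782 -0.5414  0.0626]
grip_width 0.0091
qpos [-0.1694  0.5091 -0.0686  1.8629  0.0514  0.7697 -1.3916]
```

>>> {"api": "step_arm", "payload": {"plan": [[[0,0,-0.01,-0.06],[0,0,-0.01,-0.12],[0,0,-0.02,-0.18],[0,0,-0.02,-0.24]]]}}

```text
clock: 7.97
position: [0.5503, 0.0616, 0.3253]
tool_rot: [-3.14, -0.003, -1.364]
force: [2.3, 0.1, -1.5]
grip_width: 0.0096
```

```bash
python3 o.py
```

```text
clock 7.9667
position [0.5503 0.0616 0.3253]
tool_rot [-3.1404e+00 -2.7000e-03 -1.3641e+00]
force [ 2.2658  0.1407 -1.4744]
moment [ 0.1338 -0.6134  0.1168]
grip_width 0.0096
qpos [-0.2152  0.5095 -0.0056  1.865   0.0079  0.7659 -1.5899]
```

>>> {"api": "step_arm", "payload": {"plan": [[[0.02,0,-0.01,-0.06],[0.02,0,-0.02,-0.12],[0.02,0,-0.02,-0.18],[0.02,0,-0.03,-0.24]]]}}

```text
clock: 8.3
position: [0.5505, 0.0614, 0.3251]
tool_rot: [-3.14, -0.003, -1.603]
force: [0.8, 0.1, 2.6]
grip_width: 0.0094
```

```bash
python3 o.py
```

```text
clock 8.3
position [0.5505 0.0614 0.3251]
tool_rot [-3.1404e+00 -2.9000e-03 -1.6027e+00]
force [0.7916 0.1    2.6238]
moment [ 0.0144 -0.2669  0.076 ]
grip_width 0.0094
qpos [-0.2611  0.5117  0.0577  1.8668 -0.0364  0.7637 -1.7871]
```

>>> {"api": "step_arm", "payload": {"plan": [[[0,0,-0.01,-0.06],[0,0,-0.01,-0.12],[0,0,-0.02,-0.18],[0,0,-0.02,-0.24]]]}}

```text
clock: 8.63
position: [0.5507, 0.0611, 0.325]
tool_rot: [-3.14, -0.003, -1.841]
force: [1.0, -0.3, 0.3]
grip_width: 0.0094
```

```bash
python3 o.py
```

```text
clock 8.6333
position [0.5507 0.0611 0.325 ]
tool_rot [-3.1403e+00 -2.9000e-03 -1.8414e+00]
force [ 0.9522 -0.3432  0.3479]
moment [-0.049  -0.3434  0.1321]
grip_width 0.0094
qpos [-0.3069  0.515   0.1215  1.8688 -0.0818  0.7628 -1.9832]
```

>>> {"api": "step_arm", "payload": {"plan": [[[0,0,0,-0.06],[0,0,-0.01,-0.12],[0,0,-0.01,-0.18],[0,0,-0.02,-0.24]]]}}

```text
clock: 8.97
position: [0.5508, 0.0609, 0.3248]
tool_rot: [-3.14, -0.003, -2.08]
force: [1.2, -0.2, 1.7]
grip_width: 0.0091
```

```bash
python3 o.py
```

```text
clock 8.9667
position [0.5508 0.0609 0.3248]
tool_rot [-3.1403 -0.0032 -2.08  ]
force [ 1.1847 -0.2474  1.6571]
moment [-0.0983 -0.3391  0.1469]
grip_width 0.0091
qpos [-0.3526  0.52    0.1855  1.8709 -0.1282  0.7633 -2.1782]
```

>>> {"api": "step_arm", "payload": {"plan": [[[0,0,0,-0.06],[0,0,-0.01,-0.12],[0,0,-0.01,-0.18],[0,0,-0.02,-0.24]]]}}

```text
clock: 9.3
position: [0.5508, 0.0606, 0.3246]
tool_rot: [-3.14, -0.003, -2.319]
force: [0.6, -1.3, 3.0]
grip_width: 0.0092
```

```bash
python3 o.py; python3 - <<'E'
from h import *
fs=bot.grab_frame("scene")
cv2.imwrite("pics/s7.png",cv2.resize(fs["pixels"][180:260,265:345],None,fx=7,fy=7,interpolation=cv2.INTER_CUBIC)[:600])
E
```

```text
clock 9.3
position [0.5508 0.0606 0.3246]
tool_rot [-3.1403 -0.0034 -2.3186]
force [ 0.5564 -1.2656  2.952 ]
moment [-0.1623 -0.1606  0.095 ]
grip_width 0.0092
qpos [-0.3981  0.5266  0.2499  1.873  -0.1759  0.7654 -2.3718]
```

View pics/s7.png

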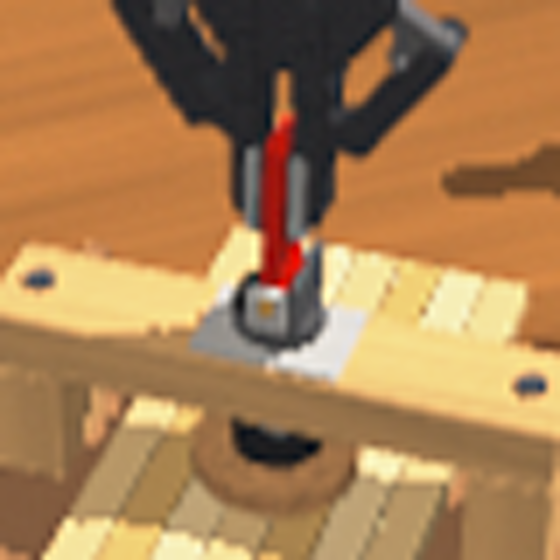

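>>> {"api": "step_arm", "payload": {"plan": [[[0,0,0,0],[0,0,0,0],[0,0,0,0],[0,0,0,0.12],[0,0,0,0.24],[0,0,0,0.36],[0,0,0,0.48],[0,0,0,0.6],[0,0,0,0.72],[0,0,0,0.84],[0,0,0,0.96],[0,0,0,1.08]]], "jaw": 0.4}}

```text
clock: 10.35
position: [0.5508, 0.0605, 0.3246]
tool_rot: [-3.14, -0.003, -1.236]
force: [0.5, 0.4, 0.7]
grip_width: 0.0512
```

>>> {"api": "step_arm", "payload": {"plan": [[[0,0,0,0.12],[0,0,0,0.24],[0,0,0,0.36],[0,0,0,0.48],[0,0,0,0.6],[0,0,0,0.72],[0,0,0,0.84],[0,0,0,0.96],[0,0,0,1.08],[0,0,0,1.2]]]}}

```text
clock: 11.18
position: [0.5507, 0.0604, 0.3247]
tool_rot: [-3.14, -0.003, -0.028]
force: [-0.5, 0.2, -0.7]
grip_width: 0.0512
```

```bash
python3 o.py
```

```text
clock 11.1833
position [0.5507 0.0604 0.3247]
tool_rot [-3.1405 -0.0035 -0.0276]
force [-0.511   0.1904 -0.6618]
moment [-0.0069  0.0597 -0.0021]
grip_width 0.0512
qpos [ 0.0435  0.529  -0.3558  1.8516  0.2474  0.8004 -0.468 ]
```

>>> {"api": "step_arm", "payload": {"plan": [[[0,0,0,0.12],[0,0,0,0.24],[0,0,0,0.36],[0,0,0,0.48],[0,0,0,0.6],[0,0,0,0.72],[0,0,0,0.84],[0,0,0,0.85],[0,0,0,0.85]]]}}

```text
clock: 11.93
position: [0.5507, 0.06, 0.3246]
tool_rot: [-3.14, -0.004, 0.82]
force: [0.4, -0.3, 0.3]
grip_width: 0.0515
```

>>> {"api": "step_arm", "payload": {"plan": [[[0,0,0,0],[0,0,0,0],[0,0,0,0],[0,0,0,0],[0,0,0,0],[0,0,0,0]]], "jaw": 1}}

```text
clock: 12.43
position: [0.5505, 0.0597, 0.3247]
tool_rot: [-3.14, -0.002, 0.819]
force: [-4.1, -3.7, 6.3]
grip_width: 0.0095
```

```bash
python3 o.py; python3 - <<'E'
from h import *
fs=bot.grab_frame("scene")
cv2.imwrite("pics/s8.png",cv2.resize(fs["pixels"][180:260,265:345],None,fx=7,fy=7,interpolation=cv2.INTER_CUBIC)[:600])
E
```

```text
clock 12.4333
position [0.5505 0.0597 0.3247]
tool_rot [-3.1404e+00 -2.2000e-03  8.1950e-01]
force [-4.1184 -3.6735  6.3234]
moment [-0.7619  0.9988  0.0445]
grip_width 0.0095
qpos [ 0.1968  0.564  -0.5708  1.8434  0.3927  0.8472  0.2517]
```

View pics/s8.png

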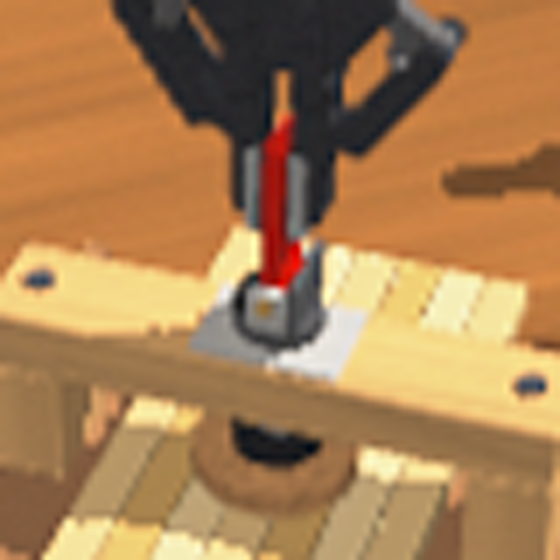

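>>> {"api": "step_arm", "payload": {"plan": [[[-0.05,-0.04,0,-0.06],[-0.05,-0.04,0,-0.12],[-0.05,-0.04,0,-0.18],[-0.05,-0.04,0,-0.24]]]}}

```text
clock: 12.82
position: [0.55, 0.0594, 0.3247]
tool_rot: [-3.14, -0.002, 0.576]
force: [0.5, 0.7, -1.9]
grip_width: 0.0092
```

```bash
python3 o.py
```

```text
clock 12.8167
position [0.55   0.0594 0.3247]
tool_rot [-3.1405e+00 -2.3000e-03  5.7590e-01]
force [ 0.5133  0.6682 -1.9121]
moment [-0.064  -0.0674  0.1826]
grip_width 0.0092
qpos [ 0.155   0.5512 -0.5099  1.8473  0.3509  0.8313  0.045 ]
```

>>> {"api": "step_arm", "payload": {"plan": [[[0,0,0,-0.05],[0,0,-0.01,-0.1],[0,0,-0.01,-0.15]]]}}

```text
clock: 13.07
position: [0.5499, 0.0594, 0.3246]
tool_rot: [-3.141, -0.002, 0.423]
force: [0.6, -1.3, -0.7]
grip_width: 0.0094
```

```bash
python3 o.py
```

```text
clock 13.0667
position [0.5499 0.0594 0.3246]
tool_rot [-3.1407e+00 -2.0000e-03  4.2280e-01]
force [ 0.591  -1.2504 -0.7007]
moment [-0.1871  0.232   0.223 ]
grip_width 0.0094
qpos [ 0.1273  0.5445 -0.4709  1.849   0.3249  0.8226 -0.0853]
```

>>> {"api": "step_arm", "payload": {"plan": [[[0,0,0,-0.04],[0,0,0,-0.08],[0,0,-0.01,-0.12]]]}}

```text
clock: 13.32
position: [0.5498, 0.0595, 0.3245]
tool_rot: [-3.141, -0.002, 0.3]
force: [-0.9, -2.2, 1.4]
grip_width: 0.0095
```

```bash
python3 o.py
```

```text
clock 13.3167
position [0.5498 0.0595 0.3245]
tool_rot [-3.1411e+00 -1.6000e-03  3.0030e-01]
force [-0.9063 -2.1837  1.4379]
moment [-0.1942  0.3756  0.22  ]
grip_width 0.0095
qpos [ 0.105   0.5396 -0.4396  1.8505  0.304   0.8163 -0.1895]
```

>>> {"api": "step_arm", "payload": {"plan": [[[0,0,0,-0.04],[0,0,0,-0.08],[0,0,-0.01,-0.12]]]}}

```text
clock: 13.57
position: [0.5497, 0.0595, 0.3244]
tool_rot: [-3.141, -0.001, 0.178]
force: [-1.2, -2.3, 2.9]
grip_width: 0.0091
```

```bash
python3 o.py
```

```text
clock 13.5667
position [0.5497 0.0595 0.3244]
tool_rot [-3.1414e+00 -1.4000e-03  1.7780e-01]
force [-1.163  -2.2967  2.8719]
moment [-0.145   0.4862  0.305 ]
grip_width 0.0091
qpos [ 0.0825  0.5351 -0.4083  1.8519  0.2831  0.8103 -0.2936]
```

>>> {"api": "step_arm", "payload": {"plan": [[[0,0,0,0],[0,0,0,0],[0,0,0,0],[0,0,1,0],[0,0,2.5,0],[0,0,4,0],[0,0,5.5,0],[0,0,7,0],[0,0,7,0]]], "jaw": 0.4}}

```text
clock: 14.32
position: [0.5502, 0.0596, 0.3977]
tool_rot: [-3.142, -0.005, 0.178]
force: [0.5, 0.1, 0.5]
grip_width: 0.0508
```

```bash
python3 o.py; python3 - <<'E'
from h import *
fs=bot.grab_frame("scene");ft=bot.grab_frame("top")
cv2.imwrite("pics/s9.png",cv2.resize(fs["pixels"][180:240,275:340],None,fx=10,fy=10,interpolation=cv2.INTER_CUBIC)[:600])
cv2.imwrite("pics/t9.png",cv2.resize(ft["pixels"][150:230,210:300],None,fx=7,fy=7,interpolation=cv2.INTER_CUBIC)[:600])
E
```

```text
clock 14.3167
position [0.5502 0.0596 0.3977]
tool_rot [-3.1416 -0.0055  0.1782]
force [0.4648 0.0811 0.5455]
moment [ 0.0239 -0.0039 -0.0231]
grip_width 0.0508
qpos [ 0.1098  0.4426 -0.4394  1.7844  0.2252  0.9585 -0.2435]
```

View pics/s9.png

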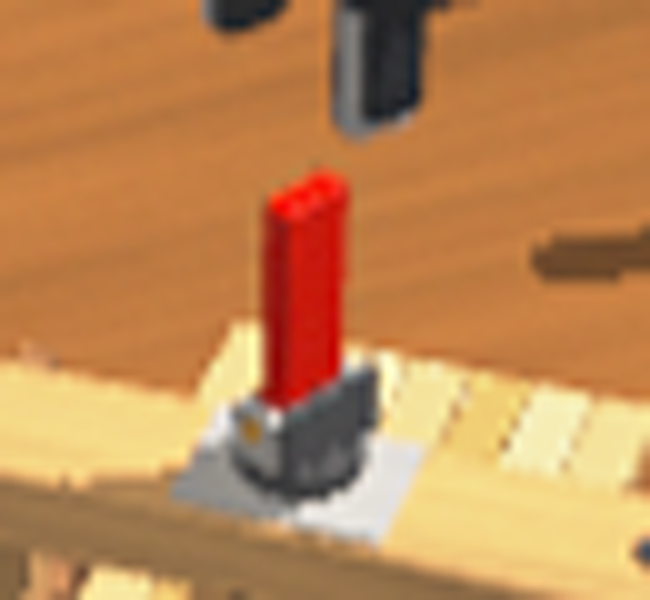

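View pics/t9.png

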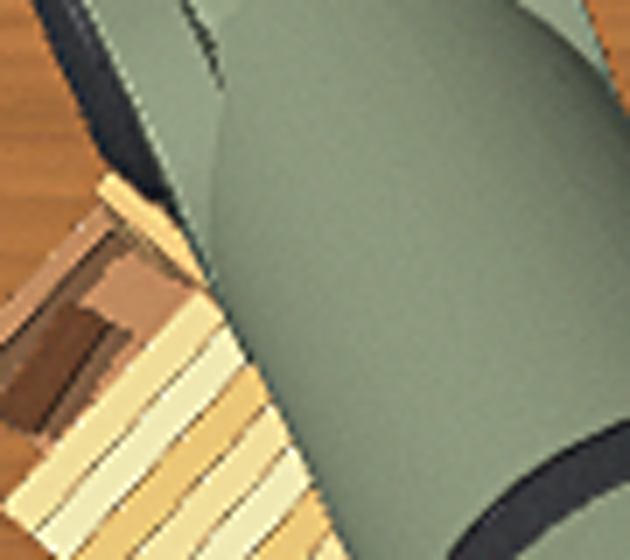

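```bash
python3 - <<'E'
from h import *
fs=bot.grab_frame("scene")
P=lambda u,v,z:onz(fs,(275+u/10-.45,180+v/10-.45),z)
for a,b,z in(((288,222),(346,188),.189),((268,205),(320,172),.189),((285,455),(378,420),.12),((240,420),(285,410),.134)):
    p,q=P(*a,z),P(*b,z);print(p.round(4),q.round(4),np.linalg.norm(p-q).round(4),np.arctan2(*(q-p)[1::-1]).round(3))
for th in(.178,.3,.43):
    x=-np.array([np.cos(th),np.sin(th),0]);y=np.array([np.sin(th),-np.cos(th),0]);c=np.array([.549,.0605,.191])
    print(th,[((proj(fs,c+sx*.005*x+sy*.012*y)-[275,180]+.45)*10).round(0).tolist() for sx,sy in((-1,-1),(-1,1),(1,1),(1,-1))])
E
```

```text
[0.5559 0.0516 0.189 ] [0.5473 0.0718 0.189 ] 0.022 1.974
[0.5468 0.05   0.189 ] [0.5378 0.0687 0.189 ] 0.0208 2.018
[0.5638 0.0486 0.12  ] [0.5591 0.0779 0.12  ] 0.0296 1.728
[0.562  0.0362 0.134 ] [0.5625 0.0489 0.134 ] 0.0127 1.533
0.178 [[358.0, 189.0], [281.0, 217.0], [259.0, 199.0], [336.0, 171.0]]
0.3 [[357.0, 186.0], [287.0, 219.0], [261.0, 202.0], [331.0, 170.0]]
0.43 [[354.0, 183.0], [293.0, 221.0], [263.0, 206.0], [325.0, 168.0]]
```

>>> {"api": "step_arm", "payload": {"plan": [[[0.7,0.35,0,0.08],[1.4,0.7,0,0.16],[2.1,1.05,0,0.24],[2.8,1.4,0,0.24],[2.8,1.4,0,0.24],[2.8,1.4,-1.5,0.24],[2.8,1.4,-3,0.24],[2.8,1.4,-4.5,0.24],[2.8,1.4,-6,0.24],[2.8,1.4,-6,0.24],[2.8,1.4,-6,0.24]]], "jaw": 1, "force": 40}}

```text
clock: 15.38
position: [0.5773, 0.0733, 0.3341]
tool_rot: [-3.141, 0.0, 0.416]
force: [-0.5, 0.3, -0.2]
grip_width: 0.0
```

```bash
python3 o.py; python3 - <<'E'
from h import *
fs=bot.grab_frame("scene")
cv2.imwrite("pics/s10.png",cv2.resize(fs["pixels"][160:240,270:360],None,fx=7,fy=7,interpolation=cv2.INTER_CUBIC)[:600])
E
```

```text
clock 15.3833
position [0.5773 0.0733 0.3341]
tool_rot [-3.1411e+00  1.0000e-04  4.1640e-01]
force [-0.4753  0.3399 -0.2214]
moment [ 0.0062 -0.0248  0.0569]
grip_width 0.0
qpos [ 0.0966  0.5713 -0.4614  1.7656  0.3172  0.8791 -0.0896]
```

View pics/s10.png

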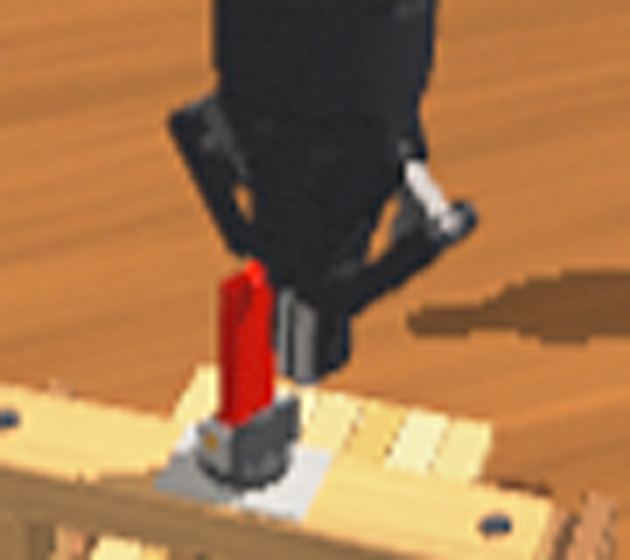

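>>> {"api": "step_arm", "payload": {"plan": [[[-0.35,-0.16,0.1,0],[-0.7,-0.3,0.2,0],[-1.05,-0.48,0.3,0],[-1.4,-0.64,0.4,0],[-1.6,-0.72,0.4,0],[-1.8,-0.8,0.4,0],[-2,-0.9,0.4,0],[-2.2,-1,0.4,0],[-2.2,-1,0.4,0]]]}}

```text
clock: 16.18
position: [0.5553, 0.0633, 0.3389]
tool_rot: [-3.141, -0.001, 0.417]
force: [2.0, 1.2, 1.8]
grip_width: 0.0003
```

```bash
python3 o.py; python3 - <<'E'
from h import *
fs=bot.grab_frame("scene")
cv2.imwrite("pics/s11.png",cv2.resize(fs["pixels"][160:240,270:360],None,fx=7,fy=7,interpolation=cv2.INTER_CUBIC)[:600])
E
```

```text
clock 16.1833
position [0.5553 0.0633 0.3389]
tool_rot [-3.1415e+00 -1.3000e-03  4.1660e-01]
force [1.9579 1.2462 1.8318]
moment [ 0.1072 -0.334  -0.004 ]
grip_width 0.0003
qpos [ 0.1203  0.5323 -0.4696  1.8227  0.3081  0.8579 -0.0802]
```

View pics/s11.png

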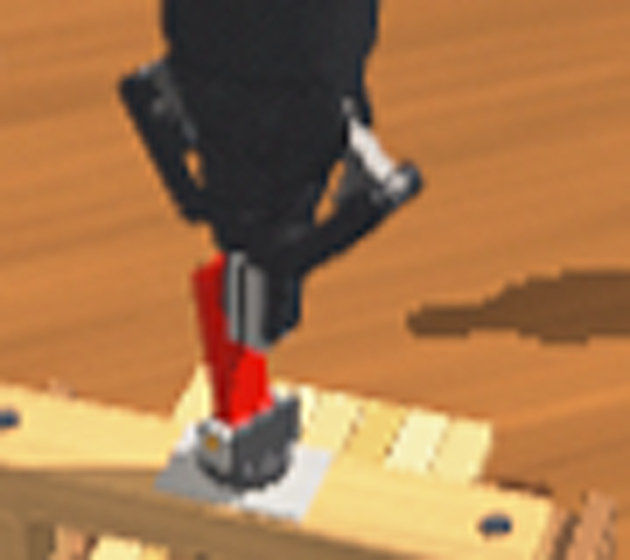

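>>> {"api": "step_arm", "payload": {"plan": [[[-0.32,-0.15,0,0],[-0.64,-0.3,-0.1,0],[-0.95,-0.43,-0.15,0],[-1.26,-0.56,-0.2,0],[-1.55,-0.7,-0.3,0],[-1.83,-0.82,-0.45,0],[-2.15,-0.96,-0.6,0],[-2.47,-1.1,-0.8,0],[-2.75,-1.2,-1.05,0],[-3,-1.35,-1.3,0],[-3.3,-1.5,-1.6,0],[-3.56,-1.6,-1.85,0]]]}}

```text
clock: 17.23
position: [0.5195, 0.0471, 0.32]
tool_rot: [-3.141, -0.001, 0.417]
force: [2.8, 2.2, 1.8]
grip_width: -0.0002
```

```bash
python3 o.py; python3 - <<'E'
from h import *
fs=bot.grab_frame("scene")
cv2.imwrite("pics/s12.png",cv2.resize(fs["pixels"][160:240,260:350],None,fx=7,fy=7,interpolation=cv2.INTER_CUBIC)[:600])
E
```

```text
clock 17.2333
position [0.5195 0.0471 0.32  ]
tool_rot [-3.1415e+00 -9.0000e-04  4.1650e-01]
force [2.796  2.1717 1.7569]
moment [ 0.2188 -0.7488 -0.0519]
grip_width -0.0002
qpos [ 0.1461  0.5069 -0.4672  1.9326  0.3179  0.7735 -0.0838]
```

View pics/s12.png

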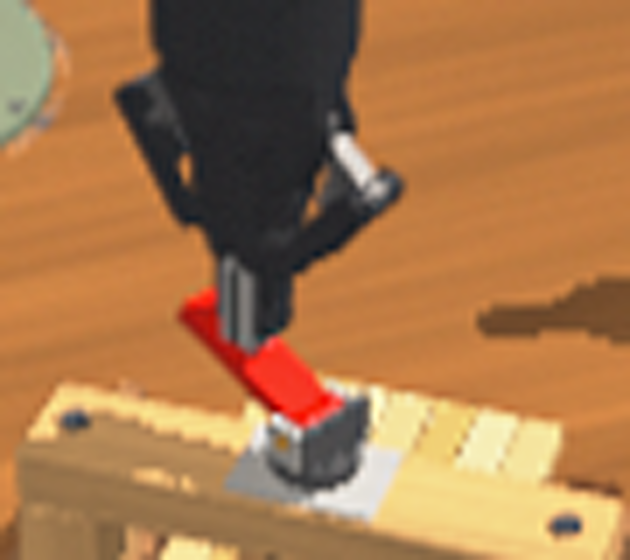

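>>> {"api": "step_arm", "payload": {"plan": [[[-0.2,-0.1,-0.2,0],[-0.4,-0.2,-0.4,0],[-0.55,-0.25,-0.6,0],[-0.7,-0.3,-0.8,0],[-0.8,-0.35,-1,0],[-0.9,-0.4,-1.2,0],[-0.9,-0.4,-1.35,0],[-0.9,-0.4,-1.5,0],[-0.9,-0.4,-1.5,0]]]}}

```text
clock: 18.03
position: [0.5097, 0.0428, 0.3041]
tool_rot: [-3.141, 0.001, 0.416]
force: [-1.0, 0.0, 1.8]
grip_width: 0.0002
```

```bash
python3 o.py; python3 - <<'E'
from h import *
fs=bot.grab_frame("scene")
cv2.imwrite("pics/s13.png",cv2.resize(fs["pixels"][160:240,260:350],None,fx=7,fy=7,interpolation=cv2.INTER_CUBIC)[:600])
E
```

```text
clock 18.0333
position [0.5097 0.0428 0.3041]
tool_rot [-3.1412e+00  1.4000e-03  4.1640e-01]
force [-1.0302  0.0398  1.8042]
moment [-0.0481  0.1371  0.0658]
grip_width 0.0002
qpos [ 0.1452  0.5176 -0.4577  1.9688  0.3337  0.7301 -0.0959]
```

View pics/s13.png

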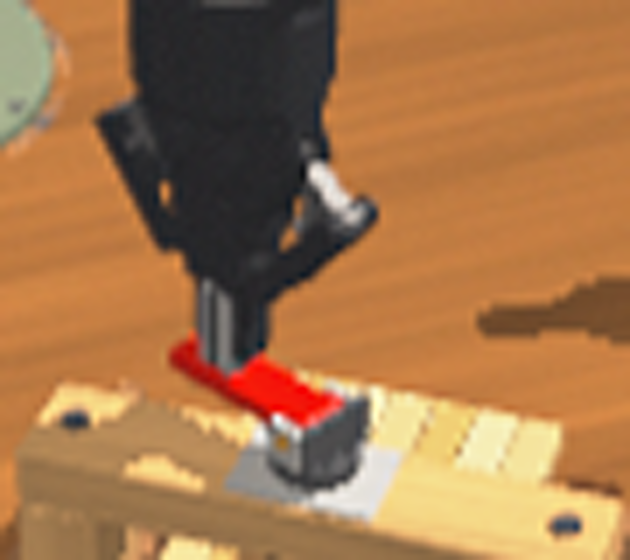

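>>> {"api": "step_arm", "payload": {"plan": [[[0,0,-0.1,0],[0,0,-0.2,0],[0,0,-0.3,0],[0,0,-0.3,0]]]}}

```text
clock: 18.42
position: [0.5097, 0.0427, 0.3017]
tool_rot: [3.141, 0.002, 0.416]
force: [-6.2, -2.4, 18.2]
grip_width: 0.0002
```

>>> {"api": "step_arm", "payload": {"plan": [[[0,0,-0.1,0],[0,0,-0.2,0],[0,0,-0.2,0]]]}}

```text
clock: 18.67
position: [0.5096, 0.0426, 0.3007]
tool_rot: [3.14, 0.002, 0.416]
force: [-10.0, -2.6, 31.8]
grip_width: -0.0001
```

>>> {"api": "step_arm", "payload": {"plan": [[[0,0,0.5,0],[0,0,1.5,0],[0,0,3,0],[0,0,5,0],[0,0,8,0],[0,0,11,0],[0,0,14,0],[0,0,14,0]]]}}

```text
clock: 19.33
position: [0.5102, 0.0431, 0.4461]
tool_rot: [3.138, -0.005, 0.416]
force: [0.9, -0.1, 0.8]
grip_width: -0.0002
```

>>> {"api": "step_arm", "payload": {"plan": [[[0,-2,0,0],[0,-5,0,0],[0,-8,0,0],[0,-11,0,0],[0,-14,0,0],[0,-17,0,0],[0,-20,0,0],[0,-23,0,0],[0,-26,0,0],[0,-29,0,0],[0,-30,0,0],[0,-30,0,0]]]}}

```text
clock: 20.33
position: [0.5096, -0.2597, 0.4459]
tool_rot: [3.138, -0.004, 0.412]
force: [0.9, 0.5, 0.5]
grip_width: -0.0003
```

```bash
python3 o.py; python3 - <<'E'
from h import *
fs=bot.grab_frame("scene");ft=bot.grab_frame("top")
cv2.imwrite("pics/s14.png",cv2.resize(fs["pixels"][180:240,260:350],None,fx=8,fy=8,interpolation=cv2.INTER_CUBIC)[:600])
cv2.imwrite("pics/t14.png",cv2.resize(ft["pixels"][150:230,210:310],None,fx=7,fy=7,interpolation=cv2.INTER_CUBIC)[:600])
cv2.imwrite("pics/s15.png",fs["pixels"])
E
```

```text
clock 20.3333
position [ 0.5096 -0.2597  0.4459]
tool_rot [ 3.1381 -0.0041  0.4122]
force [0.9287 0.5312 0.485 ]
moment [-0.0193 -0.0003  0.0468]
grip_width -0.0003
qpos [ 0.6607  0.4166 -0.4017  1.6821  0.1809  1.0743  0.6163]
```

View pics/s14.png

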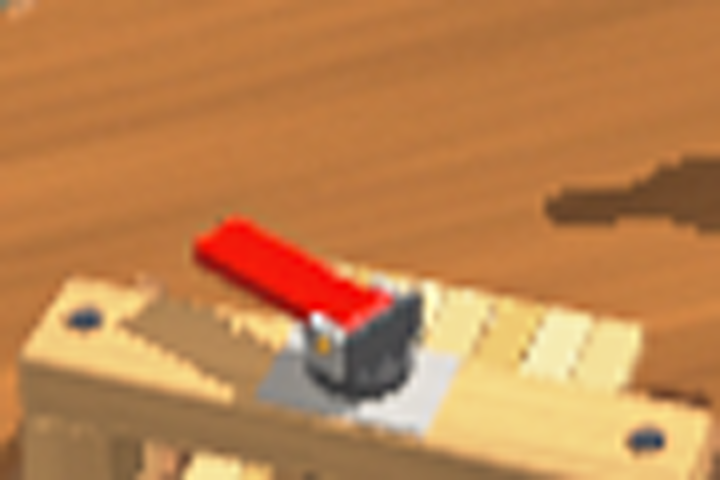

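View pics/t14.png

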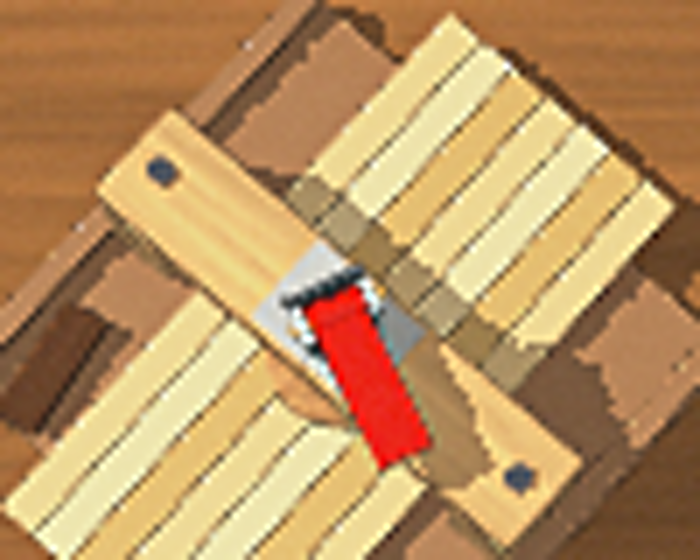

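View pics/s15.png

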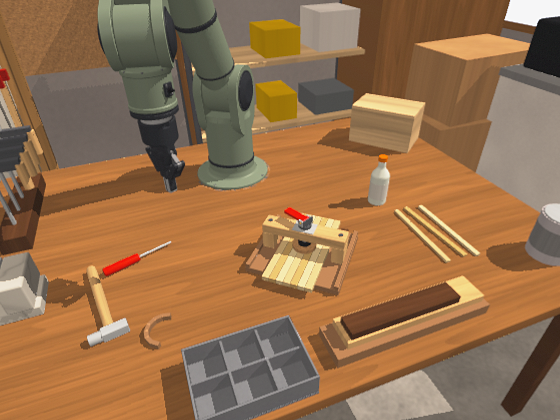

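```bash
python3 - <<'E'
from h import *
fs=bot.grab_frame("scene");ft=bot.grab_frame("top")
T=lambda u,v:(210+u/7-.43,150+v/7-.43)
S=lambda u,v:(260+u/8-.44,180+v/8-.44)
for n,t,s in(("A",(383,468),(240,218)),("B",(432,440),(198,243)),("nearcam",(365,288),(392,297))):
    p,e=tri(fs,S(*s),ft,T(*t));print(n,p.round(4),round(e,4))
c=np.array([.549,.0603]);d=-np.array([np.cos(.41),np.sin(.41)])
for phi in(1.55,1.45,1.3):
    for r in (.068,):
        X=[*(c+d*(r*np.sin(phi)-.005*np.cos(phi))),.124+r*np.cos(phi)+.005*np.sin(phi)]
        print(phi,((proj(fs,X)-[260,180]+.44)*8).round(0),((proj(ft,X)-[210,150]+.43)*7).round(0))
E
```

```text
A [0.4839 0.0416 0.1294] 0.0017
B [0.4949 0.0215 0.1313] 0.0017
nearcam [0.5593 0.0559 0.1415] 0.0186
1.55 [218. 225.] [401. 460.]
1.45 [220. 211.] [400. 455.]
1.3 [226. 190.] [397. 445.]
```

```bash
python3 -c "
from workcell import bot
print(bot.job_done())"
```

```text
the job is handed in; nothing more can be done
None
```

I screwed the clamp bolt in clockwise until it was snug, folded the lever flat and handed the job in at about 20 s. The gripper was clear of everything by then.

- **Tightening:** I turned the bolt about 4.6 rad, regripping the lever once after a half turn. The torque in motion rose from about 0.1 N m of drag to 0.305 N m, so the spring torque was about 0.2 N m. When I let go, the bolt eased back about 0.24 rad, which fits that figure. The torque readings scattered by about ±0.03 N m, so the final value is an estimate.
- **Lever:** I pushed it over from behind with closed fingers until it met a firm stop, with a last reading of about 32 N upward on the tool. After I backed off, triangulation put the top of its free end at z ≈ 0.130 m, where about 0.129 m is expected for flat. Its direction did not change during folding.
- **Checks that disagreed:** One triangulated point near the hinge had an 18.6 mm ray mismatch, because I had paired the wrong corners, so I dropped it. My first attempt to triangulate the bridge screws also failed because I had swapped the pair. I located them by casting rays onto the known height instead.
- **Bystanders:** In the last scene picture they look to be where they started.

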